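# Draw a card from the rack and hold it to the inspection camera

### The arm

A 7-joint arm with a two-finger parallel gripper is mounted at the origin on a cart in front of the work surface, level with it; the furniture and walls round the work are solid. World frame = base frame: x ahead of the robot, y to its left, z up, the work surface at z = 0. Lengths are in mm, angles in rad, forces in N, time in s.
With the tool pointing down it reaches from about 425 to 950 mm from the base axis. Payload 16.7 kg.
Tool frame: the origin (TCP) lies at the centre of the arm's flange, where the gripper is bolted on; the fingertips stand 199 mm ahead of it and the grasp point (between the pads) lies 180 mm ahead of it; z points along the fingers, y is the line along which they close (so a half turn about z gives the same grasp; the last joint's range is limited). The gripper opens to 94 mm and grips with 3 to 60 N. Pads are 16 mm wide; open, the fingers measure 119 mm over their backs; the gripper's body (75 mm by 177 mm) begins 78 mm behind the grasp point.
Start: joints at [1.159, 0.426, 0.074, 1.606, -0.034, 1.111, -0.067], TCP at [175.322, -651.805, 404.667] pointing down, gripper open.
Joint ranges: [-2.85, 2.85], [-0.5, 2.14], [-1.23, 1.37], [0.21, 2.46], [-1.02, 4.16], [0.16, 2.05], [-2.73, 2.73]. Speed limits (rad/s): [1.89, 1.89, 2.39, 2.39, 3.01, 3.01, 3.01].

### API

Orientations are given as [roll, pitch, yaw] about the fixed x, y, z axes, in that order (R = Rz(yaw) Ry(pitch) Rx(roll)).
In Python, from workcell import * gives the robot as it stands. Calls block until the motion is done:
- move_ptp(position, orientation): joint-space move of the TCP to a pose.
- move_l(position, ori=None, rate=150, force_limit=None): straight line of the TCP; ori=None keeps the orientation; rate is the mean speed in mm/s. With force_limit (N) it stops when the force on the tool has changed by that much, and returns True; else False.
- move_joints(angles): joint-space move.
- grip(opening, strength=None): finger opening in mm; strength is the grip in N (None keeps the last); returns when the fingers have stopped.
- sleep(seconds).
- inverse_kinematics(position, orientation): joint angles nearest the present ones, or None.
- observe(): the state.
- get_image(name): name is "side" or "top" or "wrist"; returns (picture, depth): 480x640x3 uint8, red, green, blue; 480x640 float32, mm along the optical axis (not along the pixel's ray), 0 where there is no reading.
- calibration(name): a dict with "K" (3x3 intrinsics, pixels), "origin" and "orientation" of the camera in the world. Camera axes: x right, y down, z forward; pixel columns grow to the right and rows downward; lengths in mm; the calibration is good to about 2 mm. A picture is of the moment at which its call begins: read the wrist's pose just before it. calibration takes no time and is no camera call; for the wrist camera it gives the pose at the moment of the call.
A pose or a line that the arm cannot do raises PlanningError and nothing moves.
- job_done(): hands the job in; it is judged then, once.
Trained networks look in the newest picture that a camera, given by its name, has taken for a name from the list of things; names that differ only in an ending like _2 or _b are one class to them, and where a whole thing is asked for, a point or a joint stands for the part that bears it (a point fixed in the world has none). Each returns a list of dicts, best first, with "conf" (0 to 1); they miss things now and then, are a little off and sometimes report something else, mostly with a low value. They report only what shows in the picture. A call takes as long as a camera call.
- look_for(camera, thing): "xyz" ([x, y, z] in mm, in world coordinates, good to about 4 mm: the middle of the surface that is visible of it).
The state is a dict: "time_s": time; "joint_pos": joint angles; "qvel": joint speeds; "tau": joint torques, N m; "position": TCP position; "eef_rot": TCP orientation; "wrist_force": force on the tool from outside, world axes, zero at the start; "wrist_torque": the same for the moment, N m; "grip_width": finger opening in mm; "gripper_force": force on a finger pad.
Only numpy, scipy, OpenCV 4.12 (cv2) and the standard library are available. Lean on these libraries where they do the work, as an engineer would, in place of code of your own. Each camera call takes 0.05 s, during which the arm holds its last target. There are 200 camera calls.

### The job

The solder joints of the red-handled plug-in card have to be inspected. Pull the yellow knob of the rack's locking bar fully toward the rack's front (the robot's side) to unlock the cards, draw the red-handled card up out of its guides by its handle, and turn it so that its solder side (the side that faces away from the robot in the rack) squarely faces the lens of the inspection camera, with the middle of the board straight in front of the lens and about 12 cm from it. Finish while still holding the card steady there in the gripper; leave the other two cards in their guides, the flux bottle and the tin where they stand, and do not bump the camera.

Things in the scene. Friction and masses are not known exactly. Their poses are not given: they have to be found in the camera images.
- rack: fixed card rack: black base 170 x 172 mm, upright aluminium cheeks 94 mm high at its +y and -y sides with vertical guide slots (4.5 mm wide) at x = -60, -30, 0, 30, 60 mm. Slots -60, 0 and 60 hold cards, in any order. Origin under the base's middle; x level from its front (robot's side) to its back, across the cards, y along the cards, z up; turned up to 0.25 rad
- lockbar (a joint): travel in m of the steel locking bar on the rack's left (+y) cheek: 0 to 0.003 locked (its teeth stand over the card corners), 0.015 fully open. It slides along the rack's -x axis, toward the robot, with 1.5 N of friction, and stays where it is left; cards are free from about 0.010 on
- lock_knob (a point): point on the axis of the upright yellow knob at the robot's end of the locking bar, moving with it: knob 14 mm thick (16 mm at its cap and 18 mm at its foot), standing from 100 to 128 mm above the bench; this point is 117 mm above the bench, the flat bar under the knob ends at 101 mm
- card: plug-in card with the RED handle, about 0.13 kg: green board 146 x 81 x 2 mm standing on a long edge in the rack, parts (to 9 mm) on its -x side, solder joints on +x. Origin in the middle of the lower long edge (12 mm above the bench in the rack); x: normal out of the SOLDER side, y along the long edge, z up to the handle. In the rack its axes are parallel to the rack's
- card_grip (a point): point to grip, in the middle of the red pull handle over the board's upper edge, 106 mm from the card's origin along card z: handle 10 mm thick along card x, 36 mm wide along card y, from 92 to 117 mm along card z, above a collar 11 x 44 mm (84 to 92 mm) and the board's 6 mm thick stiffener (to 86 mm)
- card_mid (a point): middle of the board's solder face, 40.5 mm from the card's origin along card z
- card_blue: an identical card with a blue handle, loose in another slot, to stay there; same frame as card. Handles of neighbouring cards are 60 mm apart
- card_grey: an identical card with a grey handle, loose in another slot, to stay there; same frame as card
- camera_stand: fixed stand of the inspection camera: dark steel base 120 x 130 x 14 mm and a steel post of 16 mm diameter, 350 mm high, beside the camera's left (+y) flank, which carries the camera by a clamp at 304 mm. Origin under the base's front edge (robot's side), straight below the camera's axis, 31 mm in front of the lens; x away from the robot's side, z up; turned -0.05 to 0.4 rad
- camera_head: inspection camera, white and black barrel 98 mm long, 43 mm wide at the lamp ring. Origin in the middle of the lens face, 275 mm above the bench; it LOOKS along its own -x, toward the robot's side and 35 degrees below level; y level, z up leaning to the robot. Card held rightly, handle uppermost: card axes parallel to these, card_mid at x = -0.12, y = 0, z = 0 in this frame
- flux_bottle: brown flux bottle 29 x 31 x 88 mm standing to the left of the camera, origin under its base; to be left alone
- tip_tin: flat round tin 34 mm wide, 14 mm high, to the left of the camera, origin under its base; to be left alone

How it is judged (in metres and radians):
On the way, in this order (a step that is already met when the one before it is completed fails the run):
1. the locking bar is pulled fully open (at least 13 mm of its 15 mm) while all cards are still in their guides (value of joint lockbar above 0.013 m and z of card in the frame of rack below 0.03 m), for 0.1 s.
2. the red-handled card is drawn out: its lower edge is above the cheeks of the rack (z of card in the frame of rack above 0.097 m and contact force between the fingers and card above 1 N), for 0.1 s.
At the end, for the whole second after the job is handed in: red card held in the air, steady, clear of rack and camera; solder side within 0.2 rad of square to the lens, board middle within 20 mm (each way) of the lens axis and 95 to 145 mm from the lens; other cards in their guides (under 12 mm moved), bottle and tin within 20 mm (angle between the x axis of card and the x axis of camera_head, either way round below 0.2 rad and x of camera_head in the frame of card above 0.05 m and x of card_mid in the frame of camera_head between -0.145 and -0.095 m and y of card_mid in the frame of camera_head between -0.02 and 0.02 m and z of card_mid in the frame of camera_head between -0.02 and 0.02 m and height (world z) of card above 0.1 m and contact force between the fingers and card above 1 N and contact force between card and rack below 0.1 N and contact force between card and camera_stand below 0.1 N and linear speed of card below 0.02 m/s and angular speed of card below 0.15 rad/s and distance of each of card_blue, card_grey from where it was at the start of the episode below 0.012 m and distance of each of flux_bottle, tip_tin from where it was at the start of the episode below 0.02 m); the arm keeps its last pose, push and grip.
It fails at once if another card is pulled out of its guides (distance of any of card_blue, card_grey from where it was at the start of the episode above 0.025 m).
It fails at once if the camera is bumped (over 5 N) by the arm, the gripper or the card (contact force between any of the arm, the fingers, card and camera_stand above 5 N).
It fails at once if the flux bottle or the tin is knocked over or shoved (distance of any of flux_bottle, tip_tin from where it was at the start of the episode above 0.04 m).
It also fails if it takes over 56 s, if anything falls off the work surface, if the arm or the gripper's body presses on something with over 40 N, if the wrist force passes 120 N, or if a joint passes its speed limit or range.

## Working session

There is one attempt and no reset: what is moved stays moved. The work goes in short steps, each a Python script; the robot and the scene stay as the last script left them, time stands still between calls to the robot, and variables do not carry over. Pictures are saved under pics/ and viewed, at most 10 in all, crops included, and the job is handed in when it is done.

```bash
mkdir -p pics && ls && cat > first.py <<'E'
from workcell import *
import cv2, numpy as np
for c in ("side","top"):
    im,d=get_image(c); cv2.imwrite(f"pics/{c}0.png",im[:,:,::-1]); np.save(f"pics/{c}0_d.npy",d)
    k=calibration(c); print(c,np.round(k["K"],1).tolist(),k["origin"],k["orientation"])
    for t in ["rack","lock_knob","lockbar","card","card_grip","card_blue","card_grey","camera_head","camera_stand","flux_bottle","tip_tin"]:
        print(t,[(np.round(r["xyz"]).tolist(),round(r["conf"],2)) for r in look_for(c,t)[:3]])
s=observe(); print(s["time_s"],s["position"],s["eef_rot"],s["grip_width"])
E
python3 first.py
```

```text
pics
side [[486.7, 0.0, 309.0], [0.0, 486.7, 235.0], [0.0, 0.0, 1.0]] [ 434.62847469 1006.92359439  744.69620536] [-2.13072604 -0.01223613 -2.99833953]
rack [([562.0, -100.0, 54.0], 0.91)]
lock_knob [([525.0, -102.0, 100.0], 0.71)]
lockbar [([529.0, -102.0, 105.0], 0.76)]
card [([622.0, -148.0, 111.0], 0.58)]
card_grip [([506.0, -169.0, 103.0], 0.42)]
card_blue []
card_grey [([559.0, -158.0, 108.0], 0.63), ([508.0, -169.0, 105.0], 0.41)]
camera_head [([742.0, 166.0, 317.0], 0.86)]
camera_stand [([714.0, 197.0, 47.0], 0.9), ([530.0, -100.0, 103.0], 0.59)]
flux_bottle [([587.0, 404.0, 44.0], 0.88)]
tip_tin [([702.0, 354.0, 20.0], 0.49)]
top [[479.1, 0.0, 321.7], [0.0, 479.1, 230.9], [0.0, 0.0, 1.0]] [ 513.33058333   93.90464606 1041.18655058] [-3.06447503  0.02539614 -1.54472966]
rack [([561.0, -178.0, 12.0], 0.65)]
lock_knob [([595.0, 389.0, 56.0], 0.7), ([538.0, -98.0, 97.0], 0.64), ([505.0, -174.0, 97.0], 0.45)]
lockbar [([541.0, -99.0, 101.0], 0.88)]
card [([506.0, -174.0, 98.0], 0.81)]
card_grip [([502.0, -175.0, 95.0], 0.83)]
card_blue [([621.0, -159.0, 93.0], 0.65)]
card_grey [([566.0, -164.0, 102.0], 0.71), ([500.0, -176.0, 93.0], 0.37)]
camera_head [([736.0, 152.0, 318.0], 0.73)]
camera_stand [([717.0, 155.0, 18.0], 0.59), ([561.0, -178.0, 10.0], 0.57)]
flux_bottle [([595.0, 392.0, 52.0], 0.48)]
tip_tin [([699.0, 351.0, 14.0], 0.76)]
1.2 [ 175.32298101 -651.81792847  404.66493966] [-3.14153581e+00  1.05997254e-05  2.62769478e-01] 93.88194563099246
```

View pics/side0.png

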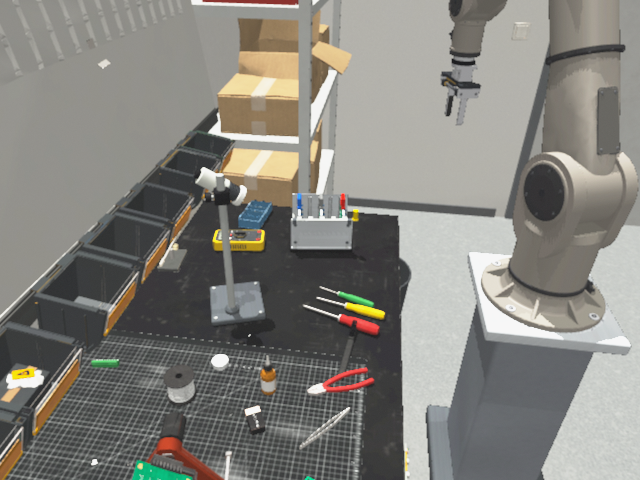

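View pics/top0.png

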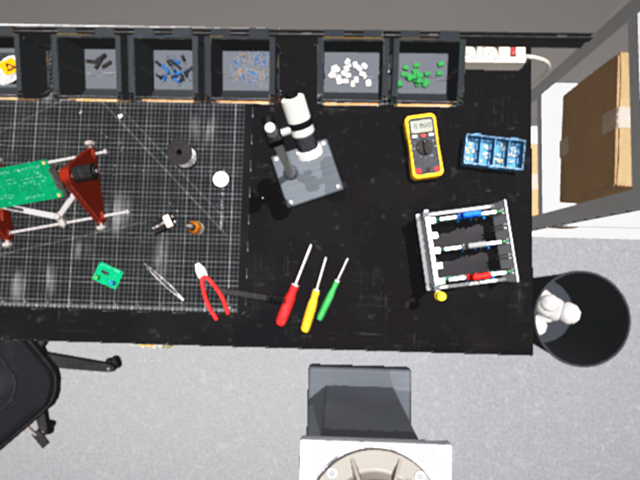

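The red card is in the front slot (handle about (483,276) in top), with grey in the middle and blue at the back. The knob shows at (440,296) in top and (355,215) in side, and the stand base in top has corners (272,158), (325,140), (343,185) and (290,207). Next I'll fit the stand from depth and check reach for both tool yaws.

```bash
cat > h.py <<'E'
from workcell import *
import cv2, numpy as np
from scipy.spatial.transform import Rotation as Rn
def Rm(o): return Rn.from_euler("xyz",o).as_matrix()
def cloud(d,k):
    K=k["K"]; v,u=np.mgrid[:480,:640]
    p=np.stack([(u-K[0][2])/K[0][0]*d,(v-K[1][2])/K[1][1]*d,d],-1)
    return p@Rm(k["orientation"]).T+np.array(k["origin"])
def proj(P,k):
    q=(np.atleast_2d(P)-np.array(k["origin"]))@Rm(k["orientation"]); K=k["K"]
    return np.c_[q[:,0]/q[:,2]*K[0][0]+K[0][2], q[:,1]/q[:,2]*K[1][1]+K[1][2]]
def rackR(yaw): return Rn.from_euler("z",yaw).as_matrix()
def tool(cardR,s):  # tool axes from card axes: z=-card z, y = s*card x
    z=-cardR[:,2]; y=s*cardR[:,0]; return Rn.from_matrix(np.c_[np.cross(y,z),y,z]).as_euler("xyz")
def headR(yaw): return (Rn.from_euler("z",yaw)*Rn.from_euler("y",-np.radians(35))).as_matrix()
def final_tcp(lens,yaw,dx=-120,L=65.5+180):
    R=headR(yaw); return np.array(lens)+R@np.array([dx,0,L])
E
cat > a.py <<'E'
from h import *
for c in ("top","side"):
    d=np.load(f"pics/{c}0_d.npy"); P=cloud(d,calibration(c)); ok=d>0
    X,Y,Z=P[...,0],P[...,1],P[...,2]
    m=ok&(Z>7)&(Z<24)&(X>590)&(X<830)&(Y>60)&(Y<270)
    m=cv2.morphologyEx(m.astype(np.uint8),cv2.MORPH_OPEN,np.ones((3,3)))>0
    n,l,st,_=cv2.connectedComponentsWithStats(m.astype(np.uint8)); b=l==1+np.argmax(st[1:,4])
    r=cv2.minAreaRect(P[b][:,:2].astype(np.float32)); print(c,"base",r,np.median(Z[b]))
    m=ok&(Z>225)&(Z<420)&(X>600)&(X<900)&(Y>50)&(Y<280); Q=P[m]
    print("head",len(Q),Q.min(0).round(),Q.max(0).round())
    m=ok&(Z>80)&(Z<108)&(X>450)&(X<700)&(Y>-280)&(Y<-60)
    r=cv2.minAreaRect(P[m][:,:2].astype(np.float32)); print("rack top",m.sum(),r)
lens=[700,150,275]
for yaw in (.2,.35):
  for s in (1,-1):
    for nm,p,o in (("knob",[480,-105,302],tool(rackR(.15),s)),("view",[450,-130,480],tool(rackR(.15),s)),("lift",[506,-174,430],tool(rackR(.15),s)),("final",final_tcp(lens,yaw),tool(headR(yaw),s))):
        q=inverse_kinematics(p,o); print(yaw,s,nm,np.round(p),None if q is None else np.round(q,2))
E
python3 a.py
```

```text
top base ((719.675048828125, 158.68580627441406), (119.74947357177734, 129.85458374023438), 19.846935272216797) 12.794453278459969
head 14106 [684.  50. 225.] [895. 280. 390.]
rack top 1464 ((558.01123046875, -171.7466583251953), (177.0859832763672, 169.26243591308594), 8.860905647277832)
side base ((720.081787109375, 159.90927124023438), (119.79354858398438, 135.56361389160156), 20.012985229492188) 14.663548583526108
head 7763 [684.  50. 225.] [899. 280. 420.]
rack top 888 ((557.66162109375, -170.4956512451172), (176.6855926513672, 179.08261108398438), 7.891634464263916)
0.2 1 knob [ 480 -105  302] [ 0.55  0.3  -0.54  2.08  0.21  0.81  0.04]
0.2 1 view [ 450 -130  480] [ 0.65  0.05 -0.52  1.93  0.02  1.17  0.27]
0.2 1 lift [ 506 -174  430] [ 0.64  0.21 -0.49  1.86  0.11  1.09  0.26]
0.2 1 final [466. 102. 407.] [ 0.6   0.02 -0.97  2.2   0.32  0.34 -0.43]
0.2 -1 knob [ 480 -105  302] [-0.84  0.56  1.22  2.15 -0.68  0.91 -2.2 ]
0.2 -1 view [ 450 -130  480] None
0.2 -1 lift [ 506 -174  430] [-0.76  0.36  1.24  1.93 -0.38  1.11 -2.36]
0.2 -1 final [466. 102. 407.] [-1.33 -0.15  0.89  2.28  0.61  0.41  2.43]
0.35 1 knob [ 480 -105  302] [ 0.55  0.3  -0.54  2.08  0.21  0.81  0.04]
0.35 1 view [ 450 -130  480] [ 0.65  0.05 -0.52  1.93  0.02  1.17  0.27]
0.35 1 lift [ 506 -174  430] [ 0.64  0.21 -0.49  1.86  0.11  1.09  0.26]
0.35 1 final [475.  68. 407.] [-0.02 -0.01 -0.23  2.22 -0.18  0.33  0.25]
0.35 -1 knob [ 480 -105  302] [-0.84  0.56  1.22  2.15 -0.68  0.91 -2.2 ]
0.35 -1 view [ 450 -130  480] None
0.35 -1 lift [ 506 -174  430] [-0.76  0.36  1.24  1.93 -0.38  1.11 -2.36]
0.35 -1 final [475.  68. 407.] [-1.67 -0.47  1.17  2.28  0.92  0.58  2.41]
```

Reach is fine with s=+1. The stand yaw is about 0.347 and the rack yaw about 0.15. Next is a wrist look over the rack from two places.

```bash
cat > b.py <<'E'
from h import *
o=tool(rackR(.15),1)
move_ptp([450,-130,450],o)
for i,p in enumerate(([450,-130,450],[500,-150,470])):
    if i: move_l(p,o,rate=200)
    k=calibration("wrist"); im,d=get_image("wrist"); cv2.imwrite(f"pics/w{i}.png",im[:,:,::-1]); np.save(f"pics/w{i}_d.npy",d); np.save(f"pics/w{i}_k.npy",k,allow_pickle=True)
    print("cam",np.round(k["origin"]),np.round(k["orientation"],2),np.round(np.array(k["K"]),1).tolist())
    P=cloud(d,k)
    for t in ["lock_knob","card_grip","card","lockbar","card_blue","card_grey"]:
        print(t,[(np.round(r["xyz"],1).tolist(),round(r["conf"],2),np.round(proj(r["xyz"],k))[0].tolist()) for r in look_for("wrist",t)[:2]])
print(observe()["time_s"])
E
python3 b.py
```

```text
cam [441. -62. 429.] [ 2.9  -0.    0.15] [[381.5, 0.0, 315.1], [0.0, 381.5, 235.6], [0.0, 0.0, 1.0]]
lock_knob [([547.0, -100.0, 101.2], 0.9, [430.0, 205.0])]
card_grip [([501.2, -174.6, 90.7], 0.77, [361.0, 274.0])]
card [([502.5, -172.4, 102.8], 0.57, [365.0, 276.0]), ([545.6, -100.2, 101.9], 0.34, [428.0, 205.0])]
lockbar [([545.6, -98.3, 96.9], 0.68, [427.0, 202.0])]
card_blue [([619.1, -155.1, 77.0], 0.7, [483.0, 267.0])]
card_grey [([557.8, -148.6, 65.9], 0.78, [419.0, 249.0])]
cam [491. -81. 449.] [2.9  0.   0.15] [[381.5, 0.0, 315.1], [0.0, 381.5, 235.6], [0.0, 0.0, 1.0]]
lock_knob [([545.3, -102.3, 101.3], 0.61, [371.0, 175.0])]
card_grip [([498.5, -171.3, 93.2], 0.68, [309.0, 238.0])]
card [([501.4, -176.5, 101.4], 0.88, [311.0, 246.0]), ([545.6, -102.0, 102.9], 0.36, [372.0, 175.0])]
lockbar [([541.2, -98.9, 100.3], 0.66, [367.0, 170.0])]
card_blue [([618.5, -148.1, 77.6], 0.76, [432.0, 230.0])]
card_grey [([564.6, -165.9, 96.6], 0.64, [378.0, 244.0])]
4.4583
```

View pics/w0.png

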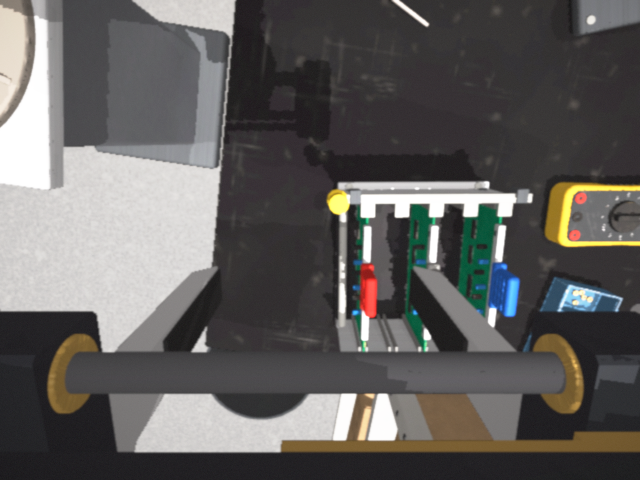

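View pics/w1.png

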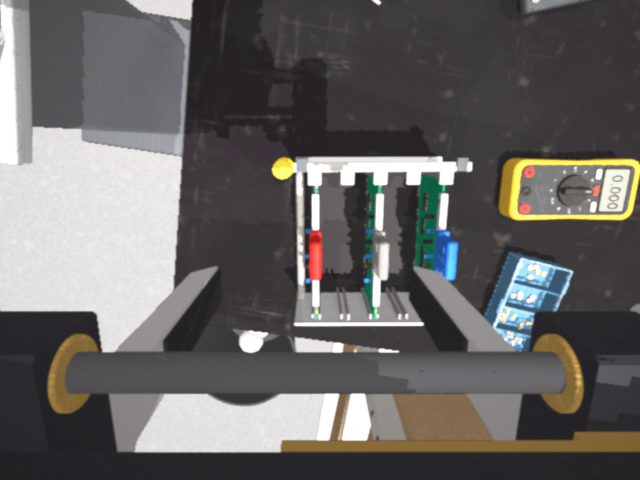

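w0 shows the yellow knob at (339,202) and the red handle at (368,291). w1 shows the knob at (283,168), the red handle at (316,256), and the bar level, which confirms a yaw near 0.15. Next I'll triangulate the colour blobs with depth and fit the barrel.

```bash
cat > c.py <<'E'
from h import *
def load(i):
    if i in("w0","w1"):k=np.load(f"pics/{i}_k.npy",allow_pickle=True).item()
    else:k=calibration(i[:-1])
    return cv2.imread(f"pics/{i}.png"),np.load(f"pics/{i}_d.npy"),k
box={"yellow":((20,35),(420,560,-150,-50,98,145)),"red":((0,8),(450,560,-230,-120,98,135)),"blue":((105,125),(560,680,-230,-100,98,135))}
rays={}
for i in ("w0","w1","top0","side0"):
    im,d,k=load(i); P=cloud(d,k); hsv=cv2.cvtColor(im,cv2.COLOR_BGR2HSV)
    for c,(h,b) in box.items():
        m=(d>0)&(hsv[...,0]>=h[0])&(hsv[...,0]<=h[1])&(hsv[...,1]>120)&(hsv[...,2]>70)
        for a in range(3): m&=(P[...,a]>b[2*a])&(P[...,a]<b[2*a+1])
        if m.sum()<4: print(i,c,"none"); continue
        Q=P[m]; z=np.percentile(Q[:,2],90); T=Q[Q[:,2]>z-5]
        v,u=np.nonzero(m)
        print(i,c,m.sum(),"px",round(u.mean()),round(v.mean()),"mean",Q.mean(0).round(1),"topz",z.round(1),"top mid",T.mean(0).round(1),"rect",cv2.minAreaRect(T[:,:2].astype(np.float32)))
        if i!="side0":
            v,u=v[Q[:,2]>z-5],u[Q[:,2]>z-5]
        r=Rm(k["orientation"])@np.linalg.inv(k["K"])@[u.mean(),v.mean(),1]; rays.setdefault(c,[]).append((i,np.array(k["origin"]),r/np.linalg.norm(r)))
for c,L in rays.items():
    L=[x for x in L if x[0]!="side0"]
    A=sum(np.eye(3)-np.outer(r,r) for _,_,r in L); b=sum((np.eye(3)-np.outer(r,r))@o for _,o,r in L); print(c,"triang",np.linalg.solve(A,b).round(1))
# camera barrel: bright points, along the axis
yaw=.347; R=headR(yaw)
for i in("top0","side0"):
    im,d,k=load(i); P=cloud(d,k); L0=np.array([692.6,149.2,275.])
    q=(P-L0)@R; m=(d>0)&(np.abs(q[...,1])<80)&(np.abs(q[...,2])<60)&(q[...,0]>-30)&(q[...,0]<130)
    print(i,m.sum())
    for a in range(-20,120,10):
        s=m&(q[...,0]>a)&(q[...,0]<=a+10)
        if s.sum()>3: print(a,s.sum(),"y",np.percentile(q[s][:,1],[2,50,98]).round(),"z",np.percentile(q[s][:,2],[2,50,98]).round())
E
python3 c.py
```

```text
w0 yellow 382 px 337 201 mean [ 465.5 -105.7  121.4] topz 128.2 top mid [ 466.2 -106.7  127.4] rect ((466.0590515136719, -106.7837142944336), (14.233126640319824, 14.762516021728516), 29.901533126831055)
w0 red 752 px 368 290 mean [ 504.5 -178.1  120.3] topz 128.3 top mid [ 505.9 -181.1  127.3] rect ((506.4125061035156, -182.0660858154297), (10.169514656066895, 35.17666244506836), 9.180829048156738)
w0 blue 955 px 501 288 mean [ 621.  -161.3  114.2] topz 126.8 top mid [ 622.3 -162.   125.6] rect ((624.4839477539062, -163.7313232421875), (10.699376106262207, 35.00421142578125), 9.389768600463867)
w1 yellow 342 px 283 168 mean [ 467.4 -106.   123.1] topz 128.3 top mid [ 467.  -106.8  127.3] rect ((466.995361328125, -106.89075469970703), (14.9717435836792, 15.078940391540527), 52.69533920288086)
w1 red 564 px 316 255 mean [ 505.9 -177.7  122.7] topz 128.4 top mid [ 506.6 -181.3  127.2] rect ((506.4299011230469, -182.00335693359375), (9.806573867797852, 34.704429626464844), 8.82108211517334)
w1 blue 604 px 443 252 mean [ 620.9 -160.   114.4] topz 126.8 top mid [ 622.4 -160.8  125.6] rect
[... 1858 characters left out ...]
  13.  34.]
90 317 y [-65.  -9.  51.] z [-57.   4.  18.]
100 200 y [-70.  -8.  73.] z [-54. -32.   9.]
110 100 y [-73.   4.  16.] z [-52. -39. -33.]
side0 2086
0 100 y [-17.   7.  42.] z [-58.   4.  21.]
10 158 y [-17.   5.  43.] z [-59.  -2.  20.]
20 131 y [-12.   5.  43.] z [-50.  -6.  17.]
30 117 y [-13.  40.  48.] z [-37.  -3.  17.]
40 128 y [-11.  45.  50.] z [-24.   8.  19.]
50 126 y [-73.  46.  48.] z [-58.   3.  21.]
60 212 y [-60.  38.  47.] z [-58.   2.  35.]
70 253 y [-65.   6.  44.] z [-58.  -0.  40.]
80 165 y [-68.   2.  39.] z [-59.  -4.  33.]
90 264 y [-70.   2.  49.] z [-59. -30.  18.]
100 201 y [-74.  -2.  67.] z [-58. -39.   9.]
110 127 y [-77.   9.  19.] z [-60. -45. -33.]
```

Everything agrees: knob (466.7,-107), red handle (506.4,-182) with top at 128.3, rack yaw 0.156, and the knob in the rack frame is about (-88,80). Next I'll pull the knob.

```bash
cat > d.py <<'E'
from h import *
yaw=.156; o=tool(rackR(yaw),1); xr=rackR(yaw)[:,0]
K=np.array([466.7,-107,0]); z=np.array([0,0,1.])
grip(44,20)
move_l(K+z*345,o,rate=200)
print("down",move_l(K+z*303.5,o,rate=60,force_limit=8))
grip(0,20); s=observe(); print("grip",s["grip_width"],s["gripper_force"],np.round(s["position"],1))
p0=np.array(s["position"])
print("pull",move_l(p0-xr*18,o,rate=40,force_limit=15)); s=observe()
print(((p0-np.array(s["position"]))@xr).round(2),np.round(s["wrist_force"],1),s["grip_width"],s["time_s"])
E
python3 d.py
```

```text
down False
grip 13.343779759091003 20.00066488981247 [ 466.4 -107.1  303.5]
pull True
15.87 [ 4.1  1.3 -3. ] 13.372002227624721 8.05
```

```bash
cat > e.py <<'E'
from h import *
yaw=.156; o=tool(rackR(yaw),1); xr=rackR(yaw)[:,0]
p=np.array(observe()["position"])
grip(44); move_l(p+[0,0,150],o,rate=250)
k=calibration("wrist"); im,d=get_image("wrist"); P=cloud(d,k); h=cv2.cvtColor(im,cv2.COLOR_RGB2HSV)
m=(h[...,0]>=20)&(h[...,0]<=35)&(h[...,1]>120)&(h[...,2]>70)&(P[...,2]>124)&(P[...,2]<135)&(abs(P[...,0]-460)<50)&(abs(P[...,1]+107)<40)
r=cv2.minAreaRect(P[m][:,:2].astype(np.float32)); print("knob",m.sum(),r,"travel",(np.array([466.6,-106.8])-r[0])@xr[:2])
m=(h[...,0]<=8)&(h[...,1]>120)&(h[...,2]>70)&(P[...,2]>122)&(P[...,2]<135)&(abs(P[...,0]-506)<50)&(abs(P[...,1]+182)<50)
print("red",m.sum(),cv2.minAreaRect(P[m][:,:2].astype(np.float32)))
o2=tool(rackR(.347),1)
for i,p in enumerate(([600,60,560],[560,90,540])):
    (move_ptp if i==0 else move_l)(p,o2)
    k=calibration("wrist"); im,d=get_image("wrist"); cv2.imwrite(f"pics/h{i}.png",im[:,:,::-1]); np.save(f"pics/h{i}_d.npy",d); np.save(f"pics/h{i}_k.npy",k,allow_pickle=True)
    for t in ("camera_head","camera_stand"): print(t,[(np.round(r["xyz"],1).tolist(),round(r["conf"],2)) for r in look_for("wrist",t)[:2]])
print(observe()["time_s"])
E
python3 e.py
```

```text
knob 281 ((452.4627685546875, -109.02726745605469), (15.298944473266602, 14.967813491821289), 52.664669036865234) travel 14.311604355141933
red 213 ((503.1650695800781, -185.0133514404297), (7.98632287979126, 32.74082565307617), 24.925918579101562)
camera_head [([728.5, 150.5, 313.3], 0.82)]
camera_stand [([710.9, 164.7, 297.8], 0.74)]
camera_head [([712.8, 150.0, 302.4], 0.85)]
camera_stand [([709.6, 161.5, 225.6], 0.81)]
11.3
```

View pics/h0.png

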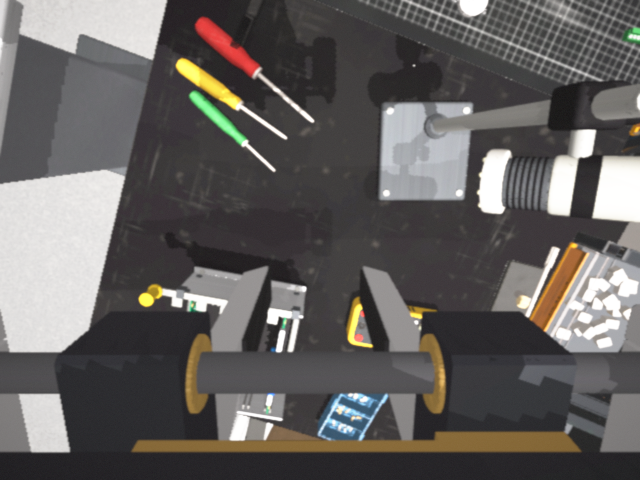

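The bar is open by about 14.3 mm. h0 shows the barrel running level at rows about 182–188 with its lens ring at (497,180), which confirms the stand yaw of about 0.347. Next I'll fit the lens ring from depth.

```bash
cat > f.py <<'E'
from h import *
from scipy.optimize import least_squares
yaw=.347; L0=np.array([692.6,149.2,275.]); R=headR(yaw)
for i in("h0","h1"):
    d=np.load(f"pics/{i}_d.npy"); k=np.load(f"pics/{i}_k.npy",allow_pickle=True).item(); P=cloud(d,k)
    q=(P-L0)@R; m=(d>0)&(np.abs(q[...,1]+5)<32)&(q[...,2]>-12)&(q[...,2]<40)&(q[...,0]>-30)&(q[...,0]<130)
    # keep pixels away from depth discontinuities
    g=cv2.morphologyEx(d,cv2.MORPH_GRADIENT,np.ones((3,3)))
    m2=m&(g<12)
    print(i,m.sum(),m2.sum(),"x front pct",np.percentile(q[m][:,0],[0,.5,1,2,5]).round(1))
    for a in range(-12,100,8):
        s=m2&(q[...,0]>a)&(q[...,0]<=a+8); Q=q[s]
        if len(Q)<30: continue
        f=least_squares(lambda p:np.hypot(Q[:,1]-p[0],Q[:,2]-p[1])-p[2],[-5,0,19],loss="soft_l1",bounds=([-40,-30,12],[40,30,23]))
        se=q[m&(q[...,0]>a)&(q[...,0]<=a+8)]
        print(a,len(Q),f.x.round(1),"y ext",np.percentile(se[:,1],[1,99]).round(1),"zmax",np.percentile(se[:,2],98).round(1))
    z=P[...,2]; b=(d>0)&(z>7)&(z<22)&(abs(P[...,0]-720)<100)&(abs(P[...,1]-160)<100)&(g<15)
    b=cv2.morphologyEx(b.astype(np.uint8),cv2.MORPH_OPEN,np.ones((5,5)))>0
    print("base",cv2.minAreaRect(P[b][:,:2].astype(np.float32)))
E
python3 f.py
```

```text
h0 10729 9754 x front pct [-1.7  0.4  1.1  2.3  5.2]
-4 286 [-10.3  -0.9  20.8] y ext [-29.9  10.4] zmax 20.6
4 902 [-10.4  -0.7  20.5] y ext [-30.   10.6] zmax 20.8
12 686 [-10.3  -1.1  16.5] y ext [-27.    6.7] zmax 16.8
20 677 [-10.5  -0.9  16.4] y ext [-26.5   6.2] zmax 16.6
28 750 [-10.2  -3.6  18.7] y ext [-26.2  26.3] zmax 16.3
36 874 [-9.4 -7.2 23. ] y ext [-27.5  26.6] zmax 17.7
44 1448 [-7.6 -6.  23. ] y ext [-27.7  26.7] zmax 18.3
52 1310 [-8.5 -5.7 23. ] y ext [-28.1  26.7] zmax 18.3
60 1155 [-9.6 -6.4 23. ] y ext [-28.   26.7] zmax 18.1
68 1110 [-10.4  -1.6  18.6] y ext [-27.9  26.3] zmax 18.1
76 556 [-10.4  -0.9  18. ] y ext [-28.2   7.4] zmax 18.2
base ((718.9912109375, 161.63363647460938), (118.48347473144531, 126.67654418945312), 19.733749389648438)
h1 7199 6632 x front pct [-1.7 -0.8 -0.1  0.8  2.7]
-4 394 [-10.4  -1.   20.9] y ext [-28.8  10.6] zmax 20.6
4 941 [-10.4  -0.9  20.9] y ext [-29.2  10.7] zmax 21.0
12 760 [-10.4  -0.9  16.3] y ext [-26.    6.6] zmax 16.6
20 799 [-10.4  -1.1  16.5] y ext [-25.7   6.5] zmax 16.5
28 868 [-10.4  -2.2  17.4] y ext [-25.5  26.5] zmax 16.5
36 1050 [-10.4  -4.9  20.9] y ext [-26.   26.7] zmax 17.4
44 1507 [-8.8 -6.3 23. ] y ext [-25.9  26.3] zmax 18.2
52 313 [-10.3  -1.3  18.8] y ext [-26.7   7.8] zmax 18.4
base ((719.655029296875, 161.10552978515625), (119.45664978027344, 127.16403198242188), 19.81841278076172)
```

The lens is at L0+R·(-0.8,-10.4,-0.9), and the yaw is confirmed. Next I'll grasp the red handle and lift.

```bash
cat >> h.py <<'E'
LENS=np.array([692.6,149.2,275.])+headR(.347)@np.array([-.8,-10.4,-.9]); SY=.347
LG=180+71.5   # card_mid to TCP along card z
def fin(dx,roll=0): return final_tcp(LENS,SY,dx,LG), tool(headR(SY),1)
E
cat > g.py <<'E'
from h import *
yaw=.156; o=tool(rackR(yaw),1); H=np.array([506.4,-182,0]); z=np.array([0,0,1.])
print("lens",LENS.round(1),"fin",fin(-120)[0].round(1))
for n in (-170,-120): q=inverse_kinematics(*fin(n)); print(n,None if q is None else np.round(q,2))
grip(44,20)
move_ptp(H+z*350,o)
print("down",move_l(H+z*304,o,rate=80,force_limit=8))
grip(0,45); s=observe(); print("grip",s["grip_width"],s["gripper_force"],np.round(s["wrist_force"],1))
print("lift",move_l(H+z*436,o,rate=60,force_limit=25)); s=observe()
print(np.round(s["position"],1),s["grip_width"],s["gripper_force"],np.round(s["wrist_force"],1),s["time_s"])
for c in("side","top"):
    im,_=get_image(c); cv2.imwrite(f"pics/{c}1.png",im[:,:,::-1])
for n in (-170,-120): q=inverse_kinematics(*fin(n)); print(n,None if q is None else np.round(q,2))
print(np.round(s["joint_pos"],2))
E
python3 g.py
```

```text
lens [696.  139.4 273.8] fin [467.9  56.9 411. ]
-170 [ 0.46 -0.05 -0.64  2.32 -0.44  0.28  0.54]
-120 [ 0.52 -0.01 -0.73  2.21 -0.25  0.34  0.35]
down False
grip 9.66566687721342 44.98002111911774 [-0.4  0.1  3.2]
lift False
[ 506.4 -182.   435.8] 9.975231619684214 44.98081147670746 [-0.3 -0.5 -1.7] 16.4833
-170 [ 0.62 -0.05 -0.79  2.31 -0.47  0.29  0.57]
-120 [ 0.69 -0.   -0.89  2.2  -0.25  0.34  0.35]
[ 0.74  0.22 -0.59  1.85  0.14  1.11  0.25]
```

View pics/side1.png

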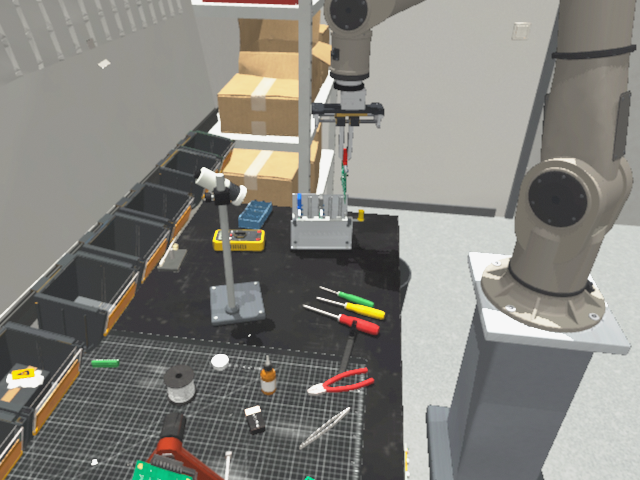

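The card hangs upright in the gripper above the rack (red handle at (345,157) in side), and blue and grey remain seated. Next I'll move to the lens, pausing 50 mm short.

```bash
cat > i.py <<'E'
from h import *
p,o=fin(-170); 
try: move_l(p,o,rate=120)
except PlanningError as e: print(e); move_ptp(p,o)
s=observe(); print(np.round(s["position"],1),s["grip_width"],np.round(s["joint_pos"],2),s["time_s"])
p,o=fin(-120); print(move_l(p,o,rate=50,force_limit=10)); sleep(.3)
s=observe(); print(np.round(s["position"]-p,1),s["grip_width"],s["gripper_force"],np.abs(s["qvel"]).max(),s["time_s"])
R=headR(SY)
for c in("side","top"):
    k=calibration(c); im,d=get_image(c); P=cloud(d,k); cv2.imwrite(f"pics/{c}2.png",im[:,:,::-1])
    q=(P-LENS)@R; h=cv2.cvtColor(im,cv2.COLOR_RGB2HSV)
    m=(d>0)&(q[...,0]>-160)&(q[...,0]<-85)&(abs(q[...,1])<95)&(abs(q[...,2])<75)&(h[...,0]>40)&(h[...,0]<95)&(h[...,1]>80)
    Q=q[m]; print(c,m.sum())
    if m.sum()>20:
        print("pct y",np.percentile(Q[:,1],[1,50,99]).round(),"z",np.percentile(Q[:,2],[1,50,99]).round(),"x",np.percentile(Q[:,0],[2,50,98]).round())
        A=np.c_[Q[:,1:],np.ones(len(Q))]; print("plane x=a*y+b*z+c",np.linalg.lstsq(A,Q[:,0],rcond=None)[0].round(3))
    uv=proj(LENS+R@np.array([-120,0,0]),k)[0].astype(int); v=min(max(uv[1],120),360);u=min(max(uv[0],160),480)
    cv2.imwrite(f"pics/{c}2c.png",cv2.resize(im[v-100:v+100,u-130:u+130,::-1],None,fx=3,fy=3)); print(uv)
E
python3 i.py
```

```text
[429.5  42.7 382.4] 9.559720302760732 [ 0.65 -0.05 -0.82  2.31 -0.47  0.29  0.58] 18.7667
False
[-0.1 -0.  -0. ] 9.648275446899024 44.97844398021698 0.002947138682651662 20.2167
side 927
pct y [-71.   7.  71.] z [-39.  -1.  36.] x [-120. -118. -116.]
plane x=a*y+b*z+c [ 0.00000e+00  5.00000e-03 -1.18239e+02]
[288 221]
top 1288
pct y [-75.  -1.  69.] z [-41.  -9.  38.] x [-121. -120. -118.]
plane x=a*y+b*z+c [-0.00000e+00  7.00000e-03 -1.19571e+02]
[328 216]
```

View pics/side2c.png

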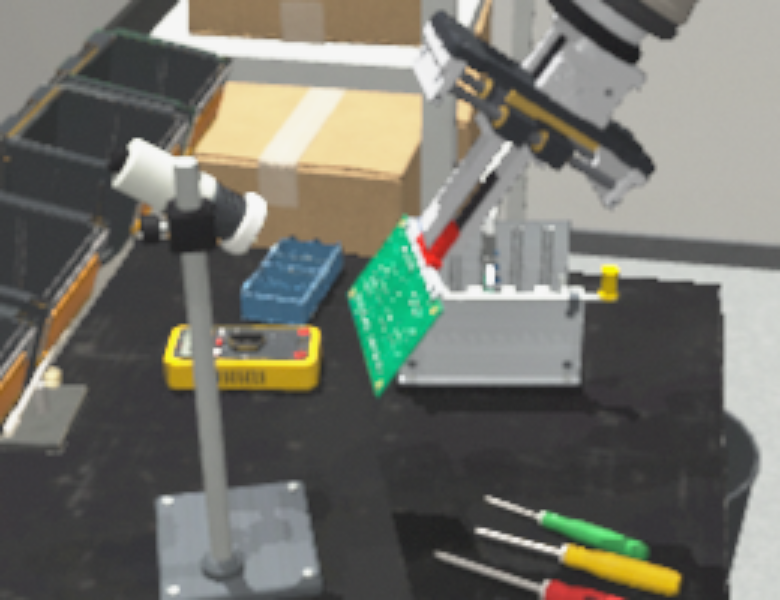

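The picture shows the solder side at (395,310) squarely facing the lens at (250,220), with the card held and everything else in place. Handing the job in.

```bash
python3 -c "
from workcell import *
print(job_done())"
```

```text
the job is handed in; nothing more can be done
None
```

The job is handed in, with no verdict returned: the locking bar was pulled open about 14 mm, and the red card is held steady, its solder side square to the lens at about 119 mm and centred within about 3 mm.

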